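# Index the sample turntable to its next hole

### The job

Bring the next sample vial in front of the reader: with the fingertips, press the indexing plunger of the small turntable (the flat metal button inside the guide ring at its edge) fully down and, keeping it pressed, turn the table clockwise (seen from above) to the next hole, one sixth of a turn. Then let go so that the plunger springs fully up again and locks the table in that hole. Press and push only: grip and lift nothing, leave the vials standing in their sockets and the other things on the bench where they are.

Things in the scene. Friction and masses are not known exactly. Their poses are not given: they have to be found in the camera images.
- index_base: fixed base of the turntable: aluminium disc, 216 mm diameter, top 20 mm above the bench. Origin at the centre of its underside, on the turning axis (z up). Six index holes (17 mm, dark) lie 60 degrees apart on a circle of 85 mm radius, joined by a dark 8 mm ring slot; the first hole, under the guide ring at the start, lies on the base's +x axis
- reader (a point): top centre of the grey reader head (30 x 44 mm, 68 mm tall) that is fixed to the base, 143 mm from the turning axis along the base's -x axis, looking at the table
- turntable (a joint): angle of the steel table (144 mm diameter, top at 31 mm) on the base, rad: 0 at the start, in the first hole; grows clockwise seen from above; 1.047 (60 degrees) in the next hole. No end stops. Locked (play about 0.02) while the plunger is up in a hole; with the plunger pressed about 1 N at the guide ring turns it
- guide_ring (a point): centre of the rim of the plunger's steel guide ring, 46 mm above the bench: outer diameter 56, inner 44 mm; the one ring that stands out past the table's edge. It belongs to the table, 85 mm from the turning axis, on the base's +x axis when the table joint is 0. Its inner wall can be pushed sideways to turn the table
- plunger (a joint): travel of the indexing plunger, m: 0 fully up, 0.010 fully pressed down. Spring: 3 N to start, 8 N fully down. The locking nose is clear of its hole from 0.008 on. Let go between holes it stays about 0.008 down, under the plate, and springs up when it comes over a hole; its tapered nose centres itself from about 3 mm off the hole's centre
- plunger_top (a point): centre of the top face of the plunger's flat bare-metal button (42 mm diameter), inside the guide ring; 40 mm above the bench and 6 mm below the ring's rim when up, 30 mm above the bench when pressed. Moves with plunger and table
- next_hole (a point): centre of the next index hole, on the base's top face 21 mm above the bench, 85 mm from the turning axis and 60 degrees clockwise (seen from above) from the first hole; the plunger must end above it
- sample_a: loose glass screw-cap vial, 25 mm diameter, 50 mm tall, standing in socket seat_120; origin at the centre of its underside. Only rides along; not to be touched, gripped or lifted
- sample_b: loose glass screw-cap vial, 25 mm diameter, 50 mm tall, standing in socket seat_180; origin at the centre of its underside. Only rides along; not to be touched, gripped or lifted
- sample_c: loose glass screw-cap vial, 25 mm diameter, 50 mm tall, standing in socket seat_240; origin at the centre of its underside. Only rides along; not to be touched, gripped or lifted
- seat_120 (a point): white plastic socket ring on the turntable (inner diameter 29 mm, 10 mm tall); the point is the centre of its floor, 46 mm from the turning axis, 31 mm above the bench, 120 degrees anticlockwise (seen from above) from the guide ring; turns with the table
- seat_180 (a point): white plastic socket ring on the turntable (inner diameter 29 mm, 10 mm tall); the point is the centre of its floor, 46 mm from the turning axis, 31 mm above the bench, 180 degrees anticlockwise (seen from above) from the guide ring; turns with the table
- seat_240 (a point): white plastic socket ring on the turntable (inner diameter 29 mm, 10 mm tall); the point is the centre of its floor, 46 mm from the turning axis, 31 mm above the bench, 240 degrees anticlockwise (seen from above) from the guide ring; turns with the table
- amber_bottle: bystander: brown glass bottle, 52 mm diameter, 95 mm tall, standing on the bench near the turntable; origin at the centre of its underside
- spare_vial: bystander: small screw-cap vial, 22 mm diameter, 45 mm tall, standing on the bench near the turntable; origin at the centre of its underside
- beaker: bystander: small glass beaker, 43 mm diameter, 58 mm tall, standing on the bench near the turntable; origin at the centre of its underside
- lab_timer: bystander: countdown timer standing, 32 x 63 mm, 58 mm tall; origin at the centre of its underside
- tweezers: bystander: tweezers lying flat, 42 x 73 mm, 9 mm high; origin at the centre of the underside

How it is judged:
By the outcome, as a careful person would: the job done as asked, in the order asked, and still so for the second after the job is handed in, with the robot touching nothing.
It also fails if it takes over 38 s, if anything falls off the work surface, if the arm or the gripper's body presses on something with over 40 N, if the wrist force passes 120 N, or if a joint passes its speed limit or range.

### The arm

A 6-joint arm with a two-finger parallel gripper is mounted at the origin on a cart in front of the work surface, level with it; the furniture and walls round the work are solid. World frame = base frame: x ahead of the robot, y to its left, z up, the work surface at z = 0. Lengths are in m, angles in degrees, forces in N, time in s.
With the tool pointing down it reaches from about 0.425 to 0.95 m from the base axis. Payload 3.5 kg.
Tool frame: the origin (TCP) lies on the centre line of the jaws, within the pads' length; the fingertips stand 25 mm ahead of it and the grasp point (between the pads) lies 6 mm ahead of it (nose_length is the distance from the TCP to the fingertips, in m); z points along the fingers, y is the line along which they close (so a half turn about z gives the same grasp; the last joint's range is limited). The gripper opens to 85 mm and grips with 20 to 120 N. Pads are 22 mm wide; open, the fingers measure 114 mm over their backs; the gripper's body (76 mm by 85 mm) begins 54 mm behind the grasp point. The pads swing forward as they close: fully open they stand 13 mm farther back than shut.
Start: joints at [-74.313, 16.404, 90.338, -0, 73.258, -8.594], TCP at [0.278, -0.615, 0.23] pointing down, gripper open.
Joint ranges: [-158.93, 158.93], [-51.34, 127.21], [12.03, 142.37], [-87.48, 267.48], [13.55, 161.25], [-162.69, 162.69]. Speed limits (degrees/s): [159.86, 159.86, 180, 180, 180, 180].

### API

Orientations are given as a 3x3 rotation matrix whose columns are the frame's x, y, z axes.
In Python, from bench import get_state, get_image, job_done, boxes_of, trace, place_of, nose_length gives the robot as it stands.
- The arm moves only by the tool play_rows, never from a script. Its argument "series" is a list of rows, each a list of 7 numbers: the shift along the tool's x, y, z scaled (see below), then the turn, a rotation vector about the tool's x, y, z scaled (see below), then the opening, from 0 (shut) to 1 (fully open). In form: [[x, y, z, wx, wy, wz, jaw], ...]. A call has 1 to 12 rows; each row is the pose to reach, as a shift and turn from the pose commanded when the call began, along the tool's axes at that moment; what a row does not reach only later rows make up. The controller multiplies each number of a shift by 150 mm and each number of a turn by pi/4 rad. A row lasts 1/8 s, in which the tool goes at most 62.5 mm and 10.7 degrees, less where a joint would pass 70% of its speed; a pose out of reach is approached as far as the arm can. A call with a number of a shift or a turn outside -1 to 1 is refused whole. A call with a gripper value outside its range is refused whole. The fingers move at their own pace and stop on an object; the grip force is fixed at half the most. Time passes only in rows, so rows that repeat a pose let the fingers close. It gives the time, the measured TCP pose, the force, the opening and the grip force at its end, in the units of the state.
- get_state(): the state, without advancing time (a new reading comes with each control period).
- get_image(name): name is "side" or "top"; returns a dict with "image" (480x640x3 uint8, red, green, blue), "fx", "fy", "cx", "cy" (pixels), "position" and "attitude" of the camera in the world. Camera axes: x right, y down, z forward; pixel columns grow to the right and rows downward; lengths in m; the calibration is good to about 2 mm. A picture is of the moment at which its call begins. There is no depth.
- job_done(): hands the job in; it is judged then, once.
Trained networks look in a picture, given as the dict that the camera call returned (one of the last four; its "shot" number tells which), for a name from the list of things; names that differ only in an ending like _2 or _b are one class to them, and where a whole thing is asked for, a point or a joint stands for the part that bears it (a point fixed in the world has none). Each returns a list of dicts, best first, with "score" (0 to 1); they miss things now and then, are a little off and sometimes report something else, mostly with a low value. They report only what shows in the picture. A call takes as long as a camera call.
- boxes_of(name, picture): "bbox" ([left, top, width, height] in pixels, round what is visible of it).
- trace(name, picture): "pixels" (480x640 bool, what is visible of it) and "bbox" ([left, top, width, height] in pixels, round what is visible of it).
- place_of(name, picture): "position" ([column, row] in pixels: a listed point, or the origin of a listed thing).
The state is a dict: "clock": time; "joints": joint angles; "qvel": joint speeds; "joint_efforts": joint torques, N m; "tool_pos": TCP position; "eef_rot": TCP orientation; "force": force on the tool from outside, world axes, zero at the start; "moment": the same for the moment, N m; "gripper_width": finger opening in m; "finger_force": force on a finger pad.
Only numpy, scipy, OpenCV 4.12 (cv2) and the standard library are available. Lean on these libraries where they do the work, as an engineer would, in place of code of your own. Each camera call takes 0.05 s, during which the arm holds its last target. There are 200 camera calls.

## Working session

There is one attempt and no reset: what is moved stays moved. The work goes in short steps, Python scripts to look and compute and a tool call to move; the robot and the scene stay as the last step left them, time stands still between calls to the robot, and variables do not carry over. Pictures are saved under pics/ and viewed, at most 10 in all, crops included, and the job is handed in when it is done.

Besides the shell and the picture viewer there is one more tool, called after ">>>" as a command line: name --pt "numbers of a row" for each row, then --argument value for the rest. play_rows: Moves the arm, as the interface text tells. Its arguments: {"type":"object","properties":{"series":{"type":"array","items":{"type":"array","items":{"type":"number"}}}},"required":["series"]}

```bash
mkdir -p pics; cat > h.py <<'E'
import numpy as np,cv2
from bench import *
def ray(p,uv):
    R=np.array(p["attitude"]); d=R@np.array([(uv[0]-p["cx"])/p["fx"],(uv[1]-p["cy"])/p["fy"],1]); return np.array(p["position"]),d
def atz(p,uv,z):
    o,d=ray(p,uv); return o+d*(z-o[2])/d[2]
def proj(p,X):
    R=np.array(p["attitude"]); c=R.T@(np.array(X)-p["position"]); return np.array([p["cx"]+p["fx"]*c[0]/c[2],p["cy"]+p["fy"]*c[1]/c[2]])
Z=dict(guide_ring=.046,plunger_top=.040,next_hole=.021,reader=.068,seat_120=.031,seat_180=.031,seat_240=.031,index_base=0,amber_bottle=0,spare_vial=0,beaker=0,lab_timer=0,tweezers=0,sample_a=.031)
def save(p,n): cv2.imwrite("pics/"+n,p["image"][:,:,::-1])
E
python3 - <<'E'
from h import *
s=get_state();print(s["clock"],s["tool_pos"],np.round(s["eef_rot"],3).tolist(),s["gripper_width"],s["force"],nose_length() if callable(nose_length) else nose_length)
ims=[]
for n in("top","side"):
    p=get_image(n);ims.append(p["image"]);save(p,n+"0.png");print(n,np.round(p["position"],3),p["fx"])
    for k in Z:
        r=place_of(k,p)[:3 if k=="sample_a" else 1]
        for q in r: print(k,np.round(q["position"]),round(q["score"],2),np.round(atz(p,q["position"],Z[k]),4)[:2])
E
```

```text
0.0 [ 0.27742731 -0.61464029  0.22855149] [[0.912, 0.411, -0.001], [0.411, -0.912, 0.002], [0.0, -0.002, -1.0]] 0.08537981297793873 [-0.36094207  0.33431468 -0.47743283] 0.025
top [0.306 0.179 1.562] 608.9403282352735
guide_ring [325. 289.] 0.67 [0.4349 0.1837]
plunger_top [326. 286.] 0.77 [0.4437 0.1796]
next_hole [292. 290.] 0.84 [0.4344 0.2657]
reader [281. 207.] 0.96 [0.6377 0.2987]
seat_120 [317. 244.] 0.85 [0.551  0.2062]
seat_180 [317. 244.] 0.85 [0.551  0.2062]
seat_240 [317. 244.] 0.85 [0.551  0.2062]
index_base [310. 259.] 0.58 [0.5174 0.2237]
amber_bottle [211. 281.] 0.67 [0.4542 0.4765]
spare_vial [387. 278.] 0.61 [0.473  0.0239]
beaker [410. 283.] 0.82 [ 0.46  -0.034]
lab_timer [463. 277.] 0.7 [ 0.4778 -0.1726]
tweezers [175. 284.] 0.57 [0.4454 0.5696]
sample_a [318. 243.] 0.51 [0.5537 0.2022]
sample_a [290. 260.] 0.42 [0.5092 0.2734]
sample_a [299. 241.] 0.4 [0.5578 0.2517]
side [0.98  0.933 0.897] 522.6404198302898
guide_ring [352. 223.] 0.77 [0.4423 0.183 ]
plunger_top [350. 223.] 0.47 [0.4409 0.1745]
next_hole [375. 250.] 0.77 [0.4336 0.2661]
reader [306. 285.] 0.96 [0.6428 0.3072]
seat_120 [350. 262.] 0.9 [0.5094 0.2754]
seat_180 [350. 262.] 0.9 [0.5094 0.2754]
seat_240 [350. 262.] 0.9 [0.5094 0.2754]
index_base [336. 258.] 0.62 [0.5128 0.2234]
amber_bottle [425. 320.] 0.77 [0.4534 0.474 ]
spare_vial [311. 206.] 0.49 [0.4644 0.0295]
beaker [298. 188.] 0.67 [ 0.4556 -0.0564]
tweezers [457. 352.] 0.42 [0.4503 0.5686]
sample_a [317. 256.] 0.71 [0.5622 0.2167]
sample_a [328. 261.] 0.58 [0.5493 0.2456]
sample_a [349. 261.] 0.52 [0.508  0.2693]
```

```bash
ls pics
```

```text
side0.png
top0.png
```

View pics/top0.png

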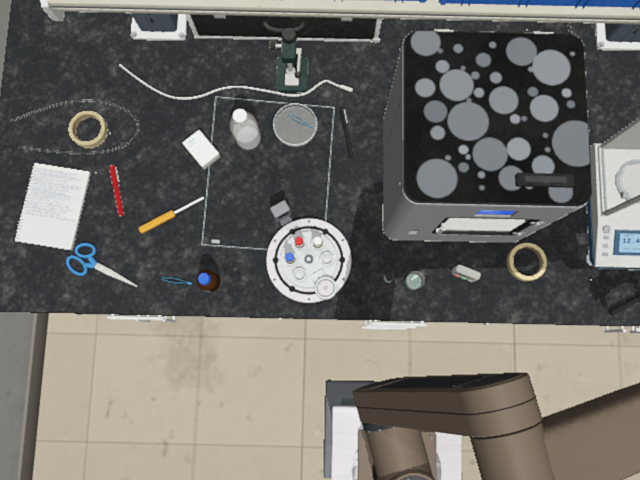

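View pics/side0.png

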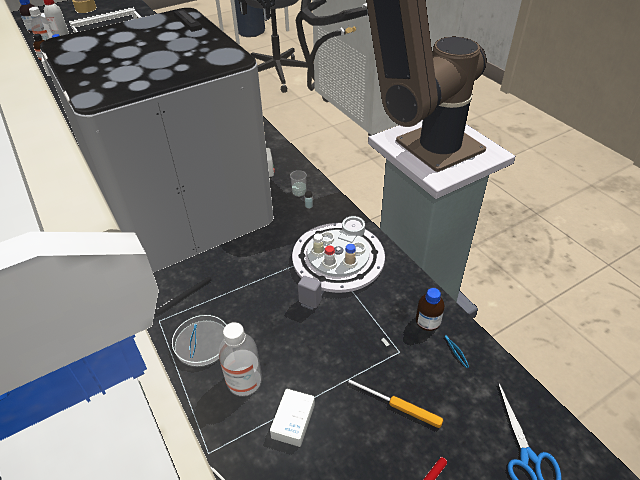

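The top view shows the base centred near (309,260). The guide ring is at (325,288), the reader at (281,208) and the large instrument's front edge at row 240. The side view agrees. I'll refine the geometry next.

```bash
python3 - <<'E'
from h import *
from scipy.optimize import least_squares
P={};obs=[]
def circ(p,m,z):
    c=max(cv2.findContours(m.astype(np.uint8),0,2)[0],key=cv2.contourArea)[:,0]
    w=np.array([atz(p,q,z)[:2] for q in cv2.convexHull(c)[:,0]]).astype(np.float32)
    return cv2.minEnclosingCircle(w), cv2.fitEllipse(w)
for n in("top","side"):
    p=get_image(n);P[n]=p
    for k,z in(("index_base",.02),("guide_ring",.046),("plunger_top",.04)):
        t=trace(k,p)
        for q in t[:2]: print(n,k,round(q["score"],2),q["bbox"],q["pixels"].sum(),circ(p,q["pixels"],z)[0])
    for k in("guide_ring","plunger_top","next_hole","reader"):
        for q in place_of(k,p)[:1]: obs.append((k,p,np.array(q["position"]),q["score"]))
def model(v):
    x,y,a=v;f=lambda r,t,z:np.array([x+r*np.cos(t),y+r*np.sin(t),z])
    return dict(guide_ring=f(.085,a,.046),plunger_top=f(.085,a,.04),next_hole=f(.085,a-np.pi/3,.021),reader=f(-.143,a,.068))
r=least_squares(lambda v:np.concatenate([proj(p,model(v)[k])-u for k,p,u,s in obs]),[.515,.224,-2.6],loss="soft_l1")
print(r.x,np.round(r.fun.reshape(-1,2),1).tolist());print({k:np.round(v,4).tolist() for k,v in model(r.x).items()})
for n,c in(("top",(309,260)),("side",(338,255))):
    im=P[n]["image"][:,:,::-1].copy()
    im=cv2.resize(im[c[1]-60:c[1]+60,c[0]-60:c[0]+60],None,fx=5,fy=5,interpolation=cv2.INTER_CUBIC)
    for k,X in model(r.x).items():
        u=(proj(P[n],X)-np.array(c)+60.5)*5;cv2.drawMarker(im,tuple(int(i) for i in u),(0,255,0),0,12,1)
    cv2.imwrite(f"pics/z{n}.png",im)
print("box front",atz(P["top"],(385,240),0),atz(P["top"],(530,240),0))
E
```

```text
top index_base 0.77 [266.6, 199.7, 82.6, 103.7] 5480 ((0.5389547944068909, 0.2424364537000656), 0.1387770175933838)
top index_base 0.46 [285.0, 254.6, 11.1, 10.8] 76 ((0.5156428813934326, 0.2769005596637726), 0.01363604050129652)
top guide_ring 0.63 [279.0, 232.9, 56.4, 66.5] 2578 ((0.494814932346344, 0.216006338596344), 0.0920940488576889)
top plunger_top 0.49 [316.8, 276.0, 14.7, 16.8] 218 ((0.4401310086250305, 0.18469205498695374), 0.02114415168762207)
side index_base 0.86 [288.4, 216.9, 97.8, 92.3] 5385 ((0.5268328785896301, 0.23553727567195892), 0.15589438378810883)
side index_base 0.74 [413.0, 287.6, 31.9, 43.7] 916 ((0.43647924065589905, 0.46637070178985596), 0.057757023721933365)
side guide_ring 0.78 [308.8, 221.0, 60.8, 58.3] 1954 ((0.5019156336784363, 0.2261565923690796), 0.10076787322759628)
side plunger_top 0.44 [345.6, 217.4, 17.1, 13.5] 132 ((0.4390096962451935, 0.18331646919250488), 0.019563570618629456)
[ 0.51322232  0.2272386  -2.63054694] [[-0.8, -0.3], [-4.1, 0.5], [-1.2, 0.2], [1.8, -1.6], [-3.5, -0.6], [-72.9, -96.7], [1.7, -1.0], [0.7, 0.2]]
{'guide_ring': [0.4391, 0.1857, 0.046], 'plunger_top': [0.4391, 0.1857, 0.04], 'next_hole': [0.4401, 0.2707, 0.021], 'reader': [0.638, 0.2972, 0.068]}
box front [0.57074797 0.02987868 0.        ] [ 0.57913253 -0.34758156  0.        ]
```

View pics/ztop.png

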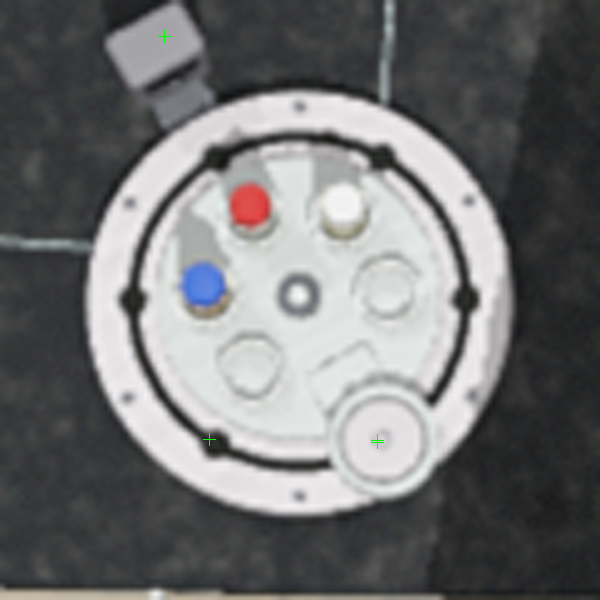

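View pics/zside.png

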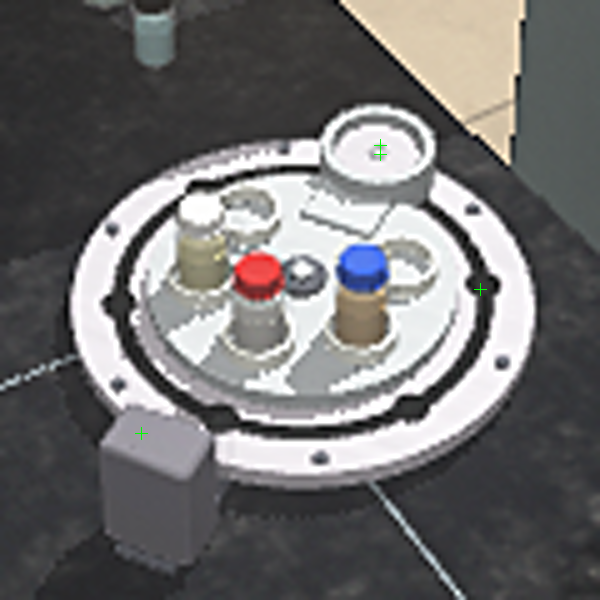

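The top crop gives the hole centres at crop pixels (133,300), (465,299), (220,156), (382,157) and (215,443), with the ring centre at (382,440). The network marks are about 1 px off, so I'll fit with the hand-read points.

```bash
python3 - <<'E'
from h import *
from scipy.optimize import least_squares
T=get_image("top");S=get_image("side")
# (pic, crop centre, crop px, radius, angle deg from base +x (ccw), z)
o=[(T,(309,260),q,.085,a,z) for q,a,z in[((215,443),-60,.021),((133,300),-120,.021),((220,156),180,.021),((382,157),120,.021),((465,299),60,.021),((382,440),0,.046)]]
o+=[(S,(338,255),q,.085,a,z) for q,a,z in[((484,286),-60,.021),((410,409),-120,.021),((219,414),180,.021),((118,304),120,.021),((200,188),60,.021),((379,141),0,.046)]]
def f(v,sub):
    e=[]
    for p,c,q,r,a,z in sub:
        t=v[2]+np.radians(a);e+=list(proj(p,[v[0]+r*np.cos(t),v[1]+r*np.sin(t),z])-(np.array(q)/5+np.array(c)-60.5))
    return np.array(e)
for sub in(o[:6],o[6:],o):
    r=least_squares(f,[.515,.224,-2.6],args=(sub,),loss="soft_l1");print(np.round(r.x,4),np.degrees(r.x[2]),np.round(r.fun,1))
x,y,a=r.x
for d in(0,30,60): t=a-np.radians(d);print(d,np.round([x+.085*np.cos(t),y+.085*np.sin(t)],4))
E
```

```text
[ 0.5128  0.2271 -2.5979] -148.84612510282855 [-0.1  0.  -0.  -0.2 -0.4  0.2  0.2  0.1  0.2  0.1  0.1 -0.2]
[ 0.5118  0.2275 -2.5978] -148.8432698988924 [-0.2 -0.3 -0.2 -0.4 -0.   0.6  0.2 -0.3  0.5  0.2 -0.2  0.3]
[ 0.5123  0.2274 -2.5976] -148.82972569552282 [-0.2  0.2 -0.1 -0.  -0.5  0.4  0.1  0.3  0.1  0.3 -0.   0.  -0.4 -0.3
 -0.4 -0.3 -0.3  0.6 -0.  -0.2  0.2  0.3 -0.4  0.4]
0 [0.4396 0.1834]
30 [0.4273 0.2256]
60 [0.4378 0.2683]
```

>>> play_rows --pt "0 0 0 0 0 0 0" --pt "0 0 0 0 0 0 0"

```text
clock: 2.65
tool_pos: [0.2776, -0.6152, 0.2299]
eef_rot: [[0.912, 0.411, 0.0], [0.411, -0.912, 0.0], [0.0, -0.0, -1.0]]
force: [1.2, 0.7, -0.5]
gripper_width: 0.0518
finger_force: 0.0
```

>>> play_rows --pt "0.22 -0.23 0 0 0 0 0" --pt "0.43 -0.47 0 0 0 0 0" --pt "0.65 -0.7 0 0 0 0 0" --pt "0.86 -0.93 0 0 0 0 0"

```text
clock: 3.15
tool_pos: [0.3382, -0.4336, 0.2301]
eef_rot: [[0.912, 0.411, 0.0], [0.411, -0.912, -0.0], [0.0, 0.0, -1.0]]
force: [1.0, -0.2, 0.4]
gripper_width: -0.0003
finger_force: 0.0
```

>>> play_rows --pt "0.22 -0.23 0 0 0 0 0" --pt "0.43 -0.47 0 0 0 0 0" --pt "0.65 -0.7 0 0 0 0 0" --pt "0.86 -0.93 0 0 0 0 0"

```text
clock: 3.65
tool_pos: [0.3984, -0.2534, 0.2302]
eef_rot: [[0.912, 0.411, 0.001], [0.411, -0.912, -0.001], [0.0, 0.001, -1.0]]
force: [1.0, -0.3, 0.5]
gripper_width: 0.0
finger_force: 0.0
```

>>> play_rows --pt "0.16 -0.28 0 0 0 0 0" --pt "0.32 -0.56 0 0 0 0 0" --pt "0.48 -0.84 0 0 0 0 0"

```text
clock: 4.03
tool_pos: [0.4119, -0.1089, 0.2302]
eef_rot: [[0.912, 0.411, 0.001], [0.411, -0.912, -0.0], [0.001, 0.001, -1.0]]
force: [-0.3, -0.8, 0.1]
gripper_width: 0.0001
finger_force: 0.0
```

>>> play_rows --pt "0.16 -0.28 0 0 0 0 0" --pt "0.32 -0.56 0 0 0 0 0" --pt "0.48 -0.84 0 0 0 0 0"

```text
clock: 4.4
tool_pos: [0.4257, 0.0356, 0.2304]
eef_rot: [[0.912, 0.411, 0.001], [0.411, -0.912, -0.0], [0.001, 0.001, -1.0]]
force: [0.7, -0.3, 0.2]
gripper_width: 0.0001
finger_force: 0.0
```

>>> play_rows --pt "0.16 -0.28 0.15 0 0 0 0" --pt "0.32 -0.56 0.35 0 0 0 0" --pt "0.48 -0.84 0.6 0 0 0 0" --pt "0.48 -0.84 0.7 0 0 0 0" --pt "0.48 -0.84 0.7 0 0 0 0"

```text
clock: 5.03
tool_pos: [0.4386, 0.1782, 0.1238]
eef_rot: [[0.911, 0.412, -0.003], [0.412, -0.911, -0.001], [-0.003, -0.0, -1.0]]
force: [-0.1, -0.5, 0.2]
gripper_width: 0.0001
finger_force: 0.0
```

```bash
cat > chk.py <<'E'
from h import *
import sys
s=get_state();print(s["clock"],np.round(s["tool_pos"],4),np.round(s["force"],1),s["gripper_width"],nose_length() if callable(nose_length) else nose_length)
# helper: shift in tool units to reach tip targets
R=np.array(s["eef_rot"])
C=np.array([.5123,.2274])
for d in map(float,sys.argv[2:]):
    t=np.radians(-148.83-d);X=np.array([*(C+.085*np.array([np.cos(t),np.sin(t)])),s["tool_pos"][2]]);print(d,np.round(R.T@(X-s["tool_pos"])/.15,3))
ims=[]
for n,c in(("top",(309,260)),("side",(338,245))):
    p=get_image(n);ims.append(cv2.resize(p["image"][c[1]-50:c[1]+50,c[0]-50:c[0]+50,::-1],(400,400),interpolation=cv2.INTER_CUBIC))
cv2.imwrite("pics/"+sys.argv[1],np.hstack(ims))
E
python3 chk.py c1.png 0 10 20 30 40 50 60
```

```text
5.025 [0.4386 0.1782 0.1238] [-0.1 -0.5  0.2] 9.048125057488901e-05 0.025
0.0 [ 0.02  -0.029 -0.   ]
10.0 [ 0.017 -0.128 -0.   ]
20.0 [ 0.031 -0.225 -0.   ]
30.0 [ 0.062 -0.319 -0.   ]
40.0 [ 0.108 -0.406 -0.   ]
50.0 [ 0.169 -0.484 -0.   ]
60.0 [ 0.243 -0.55  -0.001]
```

View pics/c1.png

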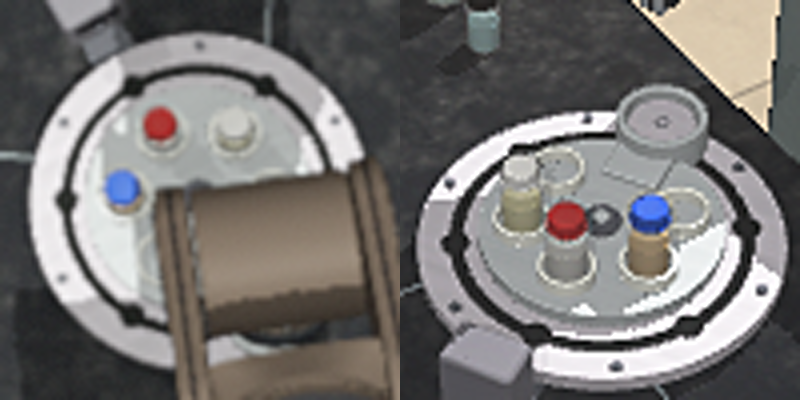

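The top view is blocked by the wrist, but the side view shows the ring clear at crop (662,122). I'll align and come down to just above the rim.

>>> play_rows --pt "0.02 -0.029 0.1 0 0 0 0" --pt "0.02 -0.029 0.3 0 0 0 0" --pt "0.02 -0.029 0.31 0 0 0 0" --pt "0.02 -0.029 0.31 0 0 0 0"

```text
clock: 5.62
tool_pos: [0.4409, 0.1835, 0.079]
eef_rot: [[0.912, 0.411, 0.001], [0.411, -0.912, 0.0], [0.001, 0.0, -1.0]]
force: [-0.7, -0.3, 0.8]
gripper_width: -0.0004
finger_force: 0.0
```

```bash
python3 chk.py c2.png 0
```

```text
5.625 [0.4409 0.1835 0.079 ] [-0.7 -0.3  0.8] -0.00035156418527660077 0.025
0.0 [-0.009 -0.003 -0.   ]
```

View pics/c2.png

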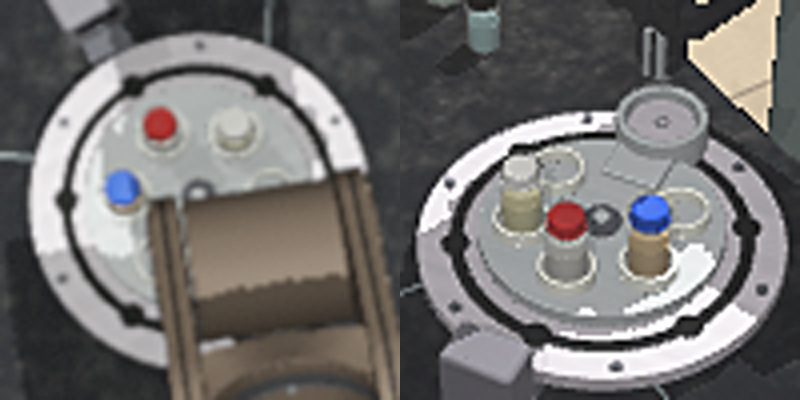

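In the side view the fingertips seem to end at crop (657,75), which is higher than I expected. I'll take a brightened zoom with the predicted tip projected onto it.

```bash
python3 - <<'E'
from h import *
p=get_image("side");s=get_state();t=np.array(s["tool_pos"]);R=np.array(s["eef_rot"])
c=(352,205);im=p["image"][c[1]-40:c[1]+40,c[0]-40:c[0]+40,::-1].astype(float)
im=(255*(im/255)**.45).astype(np.uint8);im=cv2.resize(im,None,fx=7,fy=7,interpolation=cv2.INTER_CUBIC)
for k,col in((.025,(0,255,0)),(0,(0,0,255))):
    u=proj(p,t+R[:,2]*k);print(u);cv2.drawMarker(im,tuple(int(i) for i in (u-np.array(c)+40.5)*7),col,0,14,1)
u=proj(p,[.4396,.1834,.046]);cv2.drawMarker(im,tuple(int(i) for i in (u-np.array(c)+40.5)*7),(255,0,0),0,14,1)
cv2.imwrite("pics/f1.png",im)
E
```

```text
[352.44070382 220.79913817]
[352.72455076 212.93562871]
```

View pics/f1.png

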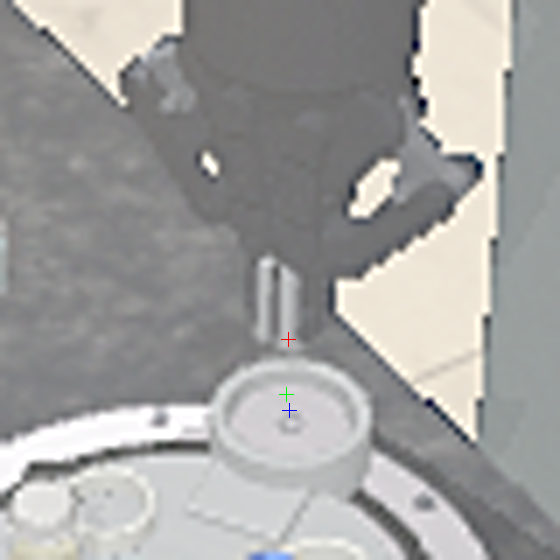

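The light pads end near crop row 345, about 20 mm higher than the predicted tip at row 394. I'll descend a little more and compare.

>>> play_rows --pt "-0.01 0 0.04 0 0 0 0" --pt "-0.01 0 0.08 0 0 0 0" --pt "-0.01 0 0.08 0 0 0 0"

```text
clock: 6.15
tool_pos: [0.4384, 0.183, 0.0656]
eef_rot: [[0.912, 0.411, -0.002], [0.411, -0.912, -0.0], [-0.002, -0.0, -1.0]]
force: [0.6, 0.3, -1.2]
gripper_width: 0.0002
finger_force: 0.0
```

```bash
cat > f.py <<'E'
from h import *
import sys
p=get_image("side");s=get_state();t=np.array(s["tool_pos"]);R=np.array(s["eef_rot"])
print(t,s["force"])
c=(352,210);im=p["image"][c[1]-40:c[1]+40,c[0]-40:c[0]+40,::-1].astype(float)
im=(255*(im/255)**.45).astype(np.uint8);im=cv2.resize(im,None,fx=7,fy=7,interpolation=cv2.INTER_CUBIC)
for k,col in((.025,(0,255,0)),(0,(0,0,255))):
    u=proj(p,t+R[:,2]*k);cv2.drawMarker(im,tuple(int(i) for i in (u-np.array(c)+40.5)*7),col,0,14,1)
cv2.imwrite("pics/"+sys.argv[1],im)
E
python3 f.py f2.png
```

```text
[0.4386902  0.18306694 0.0659546 ] [-1.21256987  0.46241402  0.02099632]
```

View pics/f2.png

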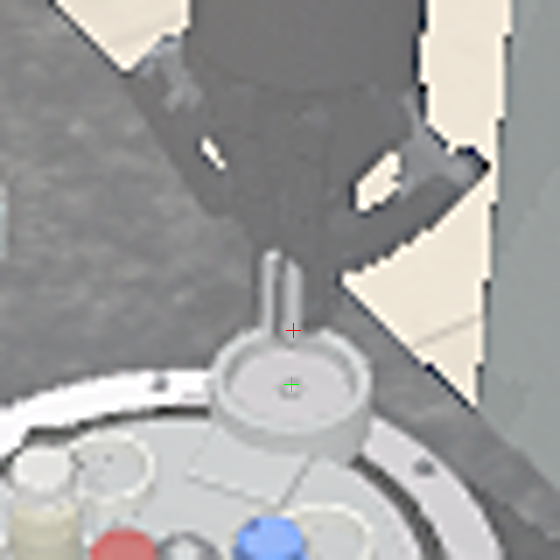

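The fingers overlap the ring's far rim and are laterally centred at about column 293. The real tips look only about 4 mm ahead of the reported TCP, so I'll keep descending in small steps and watch the force.

>>> play_rows --pt "0.005 0 0.035 0 0 0 0" --pt "0.005 0 0.07 0 0 0 0" --pt "0.005 0 0.07 0 0 0 0"

```text
clock: 6.58
tool_pos: [0.4393, 0.1833, 0.0552]
eef_rot: [[0.912, 0.411, -0.001], [0.411, -0.912, -0.0], [-0.001, -0.0, -1.0]]
force: [0.5, 0.5, 0.1]
gripper_width: -0.0002
finger_force: 0.0
```

>>> play_rows --pt "0 0 0.025 0 0 0 0" --pt "0 0 0.05 0 0 0 0" --pt "0 0 0.05 0 0 0 0"

```text
clock: 6.95
tool_pos: [0.4394, 0.1834, 0.048]
eef_rot: [[0.912, 0.411, -0.001], [0.411, -0.912, -0.0], [-0.001, -0.0, -1.0]]
force: [0.0, -0.4, 0.6]
gripper_width: 0.0001
finger_force: 0.0
```

```bash
python3 f.py f3.png
```

```text
[0.43961495 0.18338813 0.04823092] [0.32348277 0.15558645 0.33081593]
```

View pics/f3.png

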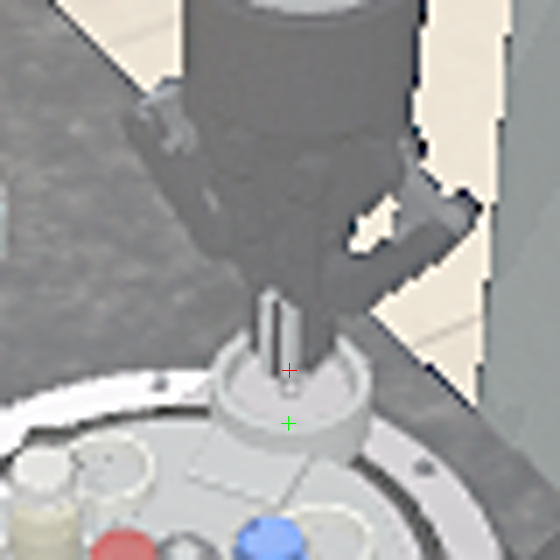

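The tips are now inside the ring at row 378, about 4 mm below the TCP. I'll keep pressing in small steps.

>>> play_rows --pt "0 0 0.02 0 0 0 0" --pt "0 0 0.04 0 0 0 0" --pt "0 0 0.04 0 0 0 0"

```text
clock: 7.38
tool_pos: [0.4395, 0.1834, 0.0421]
eef_rot: [[0.912, 0.411, -0.001], [0.411, -0.912, -0.0], [-0.001, -0.0, -1.0]]
force: [0.1, 0.3, -0.4]
gripper_width: -0.0003
finger_force: 0.0
```

>>> play_rows --pt "0 0 0.013 0 0 0 0" --pt "0 0 0.027 0 0 0 0" --pt "0 0 0.027 0 0 0 0"

```text
clock: 7.75
tool_pos: [0.4399, 0.1834, 0.0386]
eef_rot: [[0.912, 0.411, -0.0], [0.411, -0.912, -0.0], [-0.0, -0.0, -1.0]]
force: [-1.1, -0.5, 2.3]
gripper_width: -0.0002
finger_force: 1.3
```

>>> play_rows --pt "0 0 0.02 0 0 0 0" --pt "0 0 0.047 0 0 0 0" --pt "0 0 0.047 0 0 0 0"

```text
clock: 8.12
tool_pos: [0.44, 0.1835, 0.0315]
eef_rot: [[0.912, 0.411, 0.0], [0.411, -0.912, 0.0], [0.0, 0.0, -1.0]]
force: [-2.9, -0.3, 6.2]
gripper_width: 0.0002
finger_force: 3.0
```

>>> play_rows --pt "0 0 0.01 0 0 0 0" --pt "0 0 0.017 0 0 0 0" --pt "0 0 0.017 0 0 0 0"

```text
clock: 8.5
tool_pos: [0.4401, 0.1835, 0.0293]
eef_rot: [[0.911, 0.411, 0.0], [0.411, -0.911, -0.0], [0.0, 0.0, -1.0]]
force: [-2.3, -0.7, 6.4]
gripper_width: -0.0002
finger_force: 3.6
```

>>> play_rows --pt "0 0 0.01 0 0 0 0" --pt "0 0 0.013 0 0 0 0" --pt "0 0 0.013 0 0 0 0"

```text
clock: 8.88
tool_pos: [0.4403, 0.1833, 0.0285]
eef_rot: [[0.911, 0.412, -0.0], [0.412, -0.911, -0.001], [-0.001, 0.001, -1.0]]
force: [-4.2, -2.0, 15.1]
gripper_width: -0.0002
finger_force: 7.3
```

```bash
python3 -c "
from h import *
for i in range(4):
    get_image('side');s=get_state();print(np.round(s['tool_pos'],4),np.round(s['force'],1))"
```

```text
[0.4403 0.1833 0.0285] [-4.8 -3.3 14. ]
[0.4403 0.1833 0.0285] [-5.5 -1.9 14.8]
[0.4403 0.1833 0.0285] [-5.2 -2.5 14.6]
[0.4403 0.1833 0.0285] [-5.7 -1.6 14.4]
```

Fully down: the force jumps from 6 to 15 N at a hard stop. Next I'll turn along the arc, the first 20° first.

>>> play_rows --pt "-0.001 -0.025 0 0 0 0 0" --pt "-0.003 -0.05 0 0 0 0 0" --pt "-0.003 -0.075 0 0 0 0 0" --pt "-0.003 -0.099 0 0 0 0 0" --pt "0.003 -0.148 0 0 0 0 0" --pt "0.011 -0.196 0 0 0 0 0" --pt "0.011 -0.196 0 0 0 0 0"

```text
clock: 9.95
tool_pos: [0.4313, 0.2119, 0.0286]
eef_rot: [[0.911, 0.411, 0.005], [0.411, -0.911, 0.002], [0.005, 0.001, -1.0]]
force: [-1.0, -0.0, 8.4]
gripper_width: -0.0002
finger_force: 4.5
```

```bash
cat > g.py <<'E'
from h import *
import sys
p=get_image("side");s=get_state();t=np.array(s["tool_pos"])
print(s["clock"],t,np.round(s["force"],1));C=np.array([.5123,.2274]);d=t[:2]-C
print("tool ang",-148.83-np.degrees(np.arctan2(d[1],d[0])),"r",np.hypot(*d))
# ring angle by table vial caps / networks
for k,z in(("guide_ring",.046),("plunger_top",.03)):
    for q in place_of(k,p)[:2]:
        w=atz(p,q["position"],z)[:2]-C;print(k,round(q["score"],2),np.round(w+C,4),(-148.83-np.degrees(np.arctan2(w[1],w[0])))%360,np.hypot(*w))
for q in boxes_of("sample_a",p)[:6]:
    b=q["bbox"];w=atz(p,(b[0]+b[2]/2,b[1]+b[3]/2),.056)[:2]-C;print("vial",round(q["score"],2),np.round(b),(-148.83-np.degrees(np.arctan2(w[1],w[0])))%360,np.hypot(*w))
cv2.imwrite("pics/%s.png"%sys.argv[1],cv2.resize(p["image"][195:315,278:398,::-1],None,fx=5,fy=5,interpolation=cv2.INTER_CUBIC))
E
python3 g.py g1
```

```text
10.0 [0.43128939 0.21178351 0.02857904] [-0.7  0.2  8.9]
tool ang 20.258880344259808 r 0.08250208623591483
guide_ring 0.81 [0.4307 0.2151] 22.585942257421266 0.08253314614669163
guide_ring 0.58 [0.486  0.0081] 308.0005099384856 0.22084038690822233
vial 0.56 [318. 242.  10.  19.] 204.38484299779452 0.04372567906151659
vial 0.49 [337. 245.  14.  19.] 136.02458263653457 0.04045418823328646
vial 0.46 [315. 231.  11.  14.] 266.3450394141348 0.043042561379949745
vial 0.22 [291. 169.  15.  27.] 309.6313410829839 0.24189094696706817
```

The table follows, with vials and ring both about 20° round and the plunger still at its stop. I'll continue to 60°.

>>> play_rows --pt "0.015 -0.048 0.003 0 0 0 0" --pt "0.031 -0.094 0.005 0 0 0 0" --pt "0.053 -0.138 0.005 0 0 0 0" --pt "0.077 -0.181 0.005 0 0 0 0" --pt "0.107 -0.221 0.005 0 0 0 0" --pt "0.138 -0.259 0.005 0 0 0 0" --pt "0.174 -0.293 0.005 0 0 0 0" --pt "0.212 -0.325 0.005 0 0 0 0" --pt "0.212 -0.325 0.005 0 0 0 0" --pt "0.212 -0.325 0.005 0 0 0 0"

```text
clock: 11.4
tool_pos: [0.4412, 0.2697, 0.0286]
eef_rot: [[0.912, 0.411, 0.007], [0.411, -0.912, 0.003], [0.007, 0.0, -1.0]]
force: [-0.1, 0.3, 11.5]
gripper_width: -0.0
finger_force: 5.0
```

```bash
python3 g.py g2
```

```text
11.45 [0.44124519 0.26972218 0.02858896] [ 0.4  0.  10.3]
tool ang -298.05082146058106 r 0.0827040066247006
guide_ring 0.86 [0.4332 0.2737] 61.47945037174884 0.09167480328623612
guide_ring 0.65 [0.4779 0.5878] 115.71383206711911 0.36200206217113146
plunger_top 0.4 [0.4286 0.2529] 48.07627092892858 0.08751919717242883
vial 0.68 [322. 243.  15.  23.] 179.30733719558438 0.042722441381236445
vial 0.63 [312. 233.  12.  18.] 244.21720584025704 0.04525490852967873
vial 0.53 [322. 223.   8.  13.] 301.98597932579725 0.050738238456176324
```

View pics/g2.png

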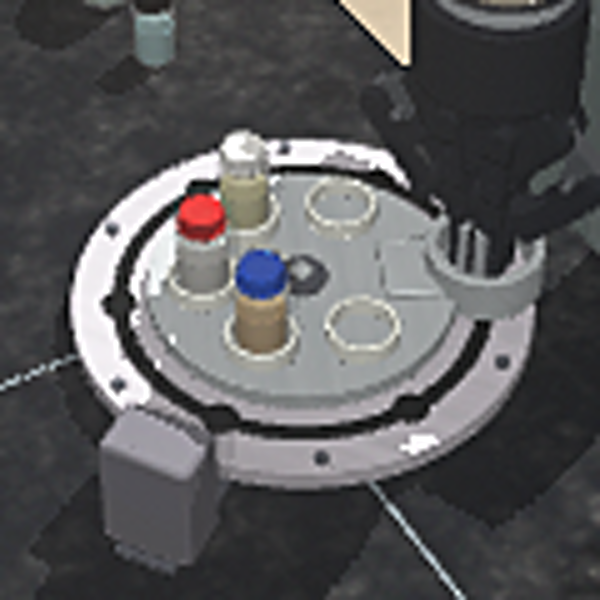

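The side view shows the table about 60° round. The red, blue and white vials are upright in their sockets, and the ring is around crop (486,255) with the fingers inside it. I'll measure the residual angle from the central hub and the flat plate texture, rectified in the table plane.

```bash
python3 - <<'E'
from h import *
p=get_image("side");C=np.array([.5123,.2274])
a=cv2.imread("pics/side0.png");b=p["image"][:,:,::-1]
def rect(im,z,th):  # table-frame picture, 0.5 mm/px
    g=np.arange(-.076,.076,.0005);X,Y=np.meshgrid(g,g);c,s=np.cos(th),np.sin(th)
    W=np.stack([C[0]+c*X-s*Y,C[1]+s*X+c*Y,np.full_like(X,z)],-1)
    R=np.array(p["attitude"]);q=(W-np.array(p["position"]))@R
    return cv2.remap(cv2.cvtColor(np.ascontiguousarray(im),cv2.COLOR_BGR2GRAY),(p["cx"]+p["fx"]*q[...,0]/q[...,2]).astype(np.float32),(p["cy"]+p["fy"]*q[...,1]/q[...,2]).astype(np.float32),cv2.INTER_LINEAR),X,Y
for z in(.031,.038,.041):
    A,X,Y=rect(a,z,0);ph=np.radians(-148.83)
    # mask: empty sockets at +-60 deg and label near ring
    m=np.zeros(X.shape,bool)
    for d in(-60,60): m|=np.hypot(X-.046*np.cos(ph+np.radians(d)),Y-.046*np.sin(ph+np.radians(d)))<.021
    ed=lambda i:cv2.Laplacian(cv2.GaussianBlur(i,(0,0),3).astype(np.float32),-1,ksize=5)
    EA=ed(A)[m];sc=[]
    T=np.arange(52,68,.25)
    for d in T: sc.append(np.corrcoef(EA,ed(rect(b,z,-np.radians(d))[0])[m])[0,1])
    i=int(np.argmax(sc));print(z,T[i],round(sc[i],3),np.round(sc[::4],2))
for k in(57,60,63):
    t=np.radians(-148.83-k);g=np.linspace(0,2*np.pi,90)
    u=np.array([proj(p,[C[0]+.085*np.cos(t)+.028*np.cos(x),C[1]+.085*np.sin(t)+.028*np.sin(x),.046]) for x in g]);print(k,"ring crop L,R,T,B",np.round((np.array([u[:,0].min()-278,u[:,0].max()-278,u[:,1].min()-195,u[:,1].max()-195])+.5)*5))
E
```

```text
0.031 64.25 0.076 [-0.02 -0.07 -0.08 -0.06 -0.03 -0.01 -0.01 -0.01 -0.    0.02  0.04  0.06
  0.07  0.07  0.04 -0.  ]
0.038 56.25 0.265 [0.14 0.18 0.22 0.25 0.26 0.26 0.22 0.18 0.13 0.1  0.09 0.1  0.11 0.11
 0.11 0.09]
0.041 57.75 0.502 [0.13 0.18 0.25 0.35 0.43 0.49 0.5  0.47 0.39 0.3  0.2  0.13 0.1  0.1
 0.12 0.16]
57 ring crop L,R,T,B [423. 545. 198. 283.]
60 ring crop L,R,T,B [424. 546. 204. 290.]
63 ring crop L,R,T,B [425. 547. 211. 297.]
```

```bash
cat > caps.py <<'E'
from h import *
p=get_image("side");C=np.array([.5123,.2274])
def ang(im):
    h=cv2.cvtColor(np.ascontiguousarray(im),cv2.COLOR_BGR2HSV).astype(int);o=[]
    for lo,hi in((100,130),(170,190)):
        H=np.where(h[...,0]<10,h[...,0]+180,h[...,0]);m=(H>=lo)&(H<=hi)&(h[...,1]>120)&(h[...,2]>60)
        m[:200]=0;m[300:]=0;m[:,:290]=0;m[:,400:]=0
        y,x=np.nonzero(m);w=np.array([.5*(x.min()+x.max()),y.mean()])
        w=atz(p,w,.076)[:2]-C;o+=[np.degrees(np.arctan2(w[1],w[0])),np.hypot(*w)*1e3,m.sum()]
    return np.array(o)
a=ang(cv2.imread("pics/side0.png"));b=ang(p["image"][:,:,::-1]);print(np.round(a,1),np.round(b,1),"turned",(a-b)[[0,3]]%360)
s=get_state();print(s["clock"],np.round(s["tool_pos"],4),np.round(s["force"],1))
E
python3 caps.py
```

```text
[93.9 46.8 75.  34.3 46.9 75. ] [ 33.4  45.3  78.  -25.7  44.6  74. ] turned [60.51769641 59.92823494]
11.7 [0.4412 0.2697 0.0286] [ 0.5  1.5 10. ]
```

The caps show a turn of 60.2°. I'll release by lifting straight up.

>>> play_rows --pt "0 0 -0.03 0 0 0 0" --pt "0 0 -0.06 0 0 0 0" --pt "0 0 -0.09 0 0 0 0" --pt "0 0 -0.13 0 0 0 0" --pt "0 0 -0.25 0 0 0 0" --pt "0 0 -0.5 0 0 0 0" --pt "0 0 -0.8 0 0 0 0" --pt "0 0 -0.8 0 0 0 0"

```text
clock: 12.7
tool_pos: [0.4409, 0.2695, 0.1515]
eef_rot: [[0.911, 0.411, 0.009], [0.411, -0.911, 0.003], [0.01, 0.001, -1.0]]
force: [0.0, 0.2, 1.2]
gripper_width: -0.0001
finger_force: 0.0
```

```bash
python3 caps.py; python3 - <<'E'
from h import *
p=get_image("side")
for k in("plunger_top","guide_ring"):
    q=place_of(k,p);t=trace(k,p)
    print(k,[(np.round(x["position"],1),round(x["score"],2)) for x in q[:1]],[(x["bbox"],round(x["score"],2)) for x in t[:1]])
t=np.radians(-148.83-60);X=[.5123+.085*np.cos(t),.2274+.085*np.sin(t)]
for z in(.046,.04,.032):print(z,proj(p,[*X,z]))
a=cv2.imread("pics/side0.png");b=p["image"][:,:,::-1]
f=lambda im,c:cv2.resize(im[c[1]-17:c[1]+17,c[0]-17:c[0]+17],(390,390),interpolation=cv2.INTER_CUBIC)
cv2.imwrite("pics/end.png",np.hstack([f(a,(354,226)),f(b,(375,247))]))
E
```

```text
[93.9 46.8 75.  34.3 46.9 75. ] [ 33.2  44.9  75.  -26.5  44.6  72. ] turned [60.7249875  60.72503848]
12.75 [0.4393 0.2689 0.1489] [ 0.1 -0.3  0.1]
plunger_top [(array([373.1, 242.9]), 0.44)] [([365.5, 237.5, 21.8, 13.2], 0.69)]
guide_ring [(array([377., 242.]), 0.98)] [([309.9, 230.2, 76.7, 49.1], 0.58)]
0.046 [374.48594108 243.81857567]
0.04 [374.34472336 245.65943731]
0.032 [374.15794805 248.0941709 ]
```

```bash
python3 - <<'E'
from h import *
p=get_image("side");a=cv2.cvtColor(cv2.imread("pics/side0.png"),cv2.COLOR_BGR2GRAY).astype(np.float32);b=cv2.cvtColor(p["image"],cv2.COLOR_RGB2GRAY).astype(np.float32)
def X(d,z):
    t=np.radians(-148.83-d);return [.5123+.085*np.cos(t),.2274+.085*np.sin(t),z]
for n,im,d in(("start",a,0),("now",b,60)):
    for z in(.04,):
        u=proj(p,X(d,z));M=cv2.getRectSubPix(im,(13,25),tuple(float(i) for i in u));print(n,u);print(M.astype(int))
E
```

```text
start [352.85466947 224.90851604]
[[ 53  54  57  56  59  60  58  58  58  58  56  55  56]
 [ 51  52  53  53  54  55  52  51  52  51  51  52  52]
 [ 47  44  51  50  58  59  56  56  58  46  45  45  48]
 [ 46  59 129 145 199 206 206 208 211 117  98  72  48]
 [140 223 244 245 243 215 209 233 243 241 241 238 166]
 [245 229 171 125 121 119 120 123 125 128 157 227 245]
 [138 115 113 116 121 121 123 123 120 115 116 117 151]
 [104 114 123 207 239 242 243 243 228 156 123 115 110]
 [164 232 239 243 243 242 242 243 245 242 242 229 139]
 [236 246 241 239 237 237 238 239 239 241 243 249 244]
 [243 239 238 238 239 239 240 239 238 237 237 241 248]
 [240 236 236 237 240 223 192 181 232 239 237 237 240]
 [236 236 237 238 222 185 237 224 219 238 240 239 239]
 [240 239 238 238 239 173 184 179 230 238 238 240 240]
 [236 238 239 241 242 237 237 236 239 238 238 238 239]
 [241 239 238 238 239 241 242 241 240 239 238 238 239]
 [246 241 239 239 240 240 240 241 241 243 238 236 244]
 [162 221 247 248 246 242 240 239 242 246 251 253 225]
 [124 124 125 161 194 198 229 208 201 207 176 134 125]
 [121 123 124 126 126
[... 1017 characters left out ...]
65 147 117 130 121 116 164 161 160 162]
 [164 165 166 166 160 141 126 132 149 164 160 158 159]
 [161 164 166 166 164 162 155 160 167 161 158 158 157]
 [156 158 166 167 164 163 164 164 163 159 178 222 209]
 [169 161 158 158 159 158 163 162 161 181 228 246 241]
 [148 160 167 166 163 160 159 154 176 233 252 250 243]
 [126 134 139 147 158 161 161 156 176 224 212 182 154]
 [123 123 124 127 134 137 137 135 137 149 144 128 116]
 [123 125 127 127 127 127 127 127 124 122 124 124 122]
 [128 125 127 129 128 129 130 130 129 126 126 127 125]
 [139 125 126 128 129 129 130 131 130 128 126 124 123]
 [124 123 126 128 130 130 131 131 130 128 126 122 118]
 [110 127 129 129 130 132 133 131 129 126 123 122 126]]
```

In the pixel values, the button's centre mark sits at its fully-up position and the ring's inner wall shows the same depth as at the start. The plunger is up at about 60°, and nothing is touching.

```bash
python3 -c "
from bench import *
print(job_done())"
```

```text
the job is handed in; nothing more can be done
None
```

The table was turned one sixth of a turn clockwise with the plunger held fully down, and after release the plunger is fully up and the table sits at the next hole (camera reads 60.7°), arm clear and job handed in at about 13 s of the 38 s.

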